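Turn out the bowl onto its board with the turning frame

TASK

The white bowl stands upright in the hinged wire frame with a round wooden board lying on its rim. Turn the pair over together, as when turning out a mould: swing the frame by its red swivel handle right over to the other side, steadily and without letting it drop, until it lies fully down with the board underneath and the bowl upside down on top of it. Let go, and leave the mug and the glass where they are.

Things in the scene. Friction and masses are not known exactly. Their poses are not given: they have to be found in the camera images.
- hinge (a point): Middle of the level axle of the steel wire turning frame, 50 mm above the worktop, on a fixed dark base 164 x 130 mm. x axis along the axle, z up, y level towards the side where the frame lies at the start. The frame swings from lying on the +y side, straight up, to lying on the -y side
- handle (a point): Centre of the red swivel handle on a 9 mm stem at the middle of the frame's free end: a round knob 30 mm in diameter, 28 mm wide between its flat end faces, which face along the axle. 172 mm from the axle (the cage ends at 137 mm), 50 mm above the worktop when the frame lies, on either side. It spins freely on a pin parallel to the axle, so fingers gripping it need not turn
- frame (a joint): Angle of the wire frame about its axle: 0 lying on the start side, 1.57 straight up, 3.14 (its stop) lying on the other side. The cage is 133 mm wide along the axle, reaches 137 mm from the axle, and is 76 mm thick (38 mm above and below the axle's level). 0.35 kg, light hinge friction: it falls if let go half-way
- bowl: White bowl, 116 mm across and 51 mm high, loose in the frame with a few mm of play. Origin at the centre of its underside, z axis from its foot to its mouth: up at the start
- board: Round wooden board, 114 mm in diameter and 10 mm thick, lying loose on the bowl's rim inside the frame. Origin at the centre of the face that lies on the bowl, z axis away from the bowl: up at the start
- mug_mid (a point): Green mug, 86 mm across (118 mm with its handle), 96 mm high; this point is at its centre, half-way up. A bystander
- glass_mid (a point): Clear drinking glass, 79 mm across, 90 mm high; this point is at its centre, half-way up. A bystander

How it is judged:
By the outcome, as a careful person would: the job done as asked, in the order asked, and still so for the second after the job is handed in, with the robot touching nothing.
It also fails if it takes over 45 s, if anything falls off the work surface, if the arm or the gripper's body presses on something with over 40 N, if the wrist force passes 120 N, or if a joint passes its speed limit or range.

ROBOT

A 6-joint arm with a two-finger parallel gripper is mounted at the origin on a cart in front of the work surface, level with it; the furniture and walls round the work are solid. World frame = base frame: x ahead of the robot, y to its left, z up, the work surface at z = 0. Lengths are in m, angles in rad, forces in N, time in s.
With the tool pointing down it reaches from about 0.25 to 0.775 m from the base axis. Payload 4 kg.
Tool frame: the origin (TCP) lies midway between the tips of the shut fingers; the grasp point (between the pads) lies r.pinch_z behind it (r.pinch_z is the distance from the TCP to the grasp point, in m); z points along the fingers, y is the line along which they close (so a half turn about z gives the same grasp; the last joint's range is limited). The gripper opens to 94 mm and grips with 3 to 60 N. Pads are 16 mm wide; open, the fingers measure 119 mm over their backs; the gripper's body (75 mm by 177 mm) begins 78 mm behind the grasp point.
Start: joints at [1.02, 0.087, 1.371, -0, 1.684, -0.103], TCP at [0.238, 0.496, 0.206] pointing down, gripper open.
Joint ranges: [-3.1, 3.1], [-0.76, 2.03], [0.27, 2.55], [-1.08, 4.22], [0.17, 2.65], [-2.57, 2.57]. Speed limits (rad/s): [2.79, 2.79, 3.14, 3.14, 3.14, 3.14].

INTERFACE

Orientations are given as [roll, pitch, yaw] about the fixed x, y, z axes, in that order (R = Rz(yaw) Ry(pitch) Rx(roll)).
In Python, from workcell import r gives the robot as it stands. The module is installed in compiled form; this text tells all that it offers.
- The arm moves only by the tool send_rows, never from a script. Its argument "rows" is a list of rows, each a list of 7 numbers: the opening, from 0 (shut) to 1 (fully open), then the shift along the tool's x, y, z in units of 30 mm (1.0 is 30 mm), then the turn, a rotation vector about the tool's x, y, z in units of 5 degrees (1.0 is 5 degrees). In form: [[jaw, tx, ty, tz, rx, ry, rz], ...]. A call has 1 to 20 rows; each row shifts and turns the commanded pose from where the row before left it, along the tool's axes as they then stand; what a row does not reach is not made up. A row lasts 1/12 s, in which the tool goes at most 41.7 mm and 7.16 degrees, less where a joint would pass 70% of its speed; a pose out of reach is approached as far as the arm can. A call is refused whole if a number of a shift passes 1 or a number of a turn 1, either way. A call with a gripper value outside its range is refused whole. The fingers move at their own pace and stop on an object; "force" is the grip in N (left out, the last holds). Time passes only in rows, so rows that do not move let the fingers close. It gives the time, the measured TCP pose, the force, the opening and the grip force at its end, in the units of the state.
- r.get_obs(): the state, without advancing time (a new reading comes with each control period).
- r.get_image(name): name is "scene" or "top" or "wrist"; returns (picture, depth): 480x640x3 uint8, red, green, blue; 480x640 float32, m along the optical axis (not along the pixel's ray), 0 where there is no reading.
- r.calibration(name): a dict with "fx", "fy", "cx", "cy" (pixels), "origin" and "orientation" of the camera in the world. Camera axes: x right, y up, looking along -z (the intrinsics and any distortion apply to the point x, -y, -z); pixel columns grow to the right and rows downward; lengths in m; the calibration is good to about 2 mm. A picture is of the moment at which its call begins: read the wrist's pose just before it. calibration takes no time and is no camera call; for the wrist camera it gives the pose at the moment of the call.
- r.close_job(): hands the job in; it is judged then, once.
The state is a dict: "time": time; "joint_pos": joint angles; "qvel": joint speeds; "joint_efforts": joint torques, N m; "tool_pos": TCP position; "ee_rot": TCP orientation; "contact_force": force on the tool from outside, world axes, zero at the start; "ft_torque": the same for the moment, N m; "finger_gap": opening from 0.0 (shut) to 1.0 (fully open); "finger_force": force on a finger pad.
Only numpy, scipy, OpenCV 4.12 (cv2) and the standard library are available. Lean on these libraries where they do the work, as an engineer would, in place of code of your own. Each camera call takes 0.05 s, during which the arm holds its last target. There are 200 camera calls.

## Working session

There is one attempt and no reset: what is moved stays moved. The work goes in short steps, Python scripts to look and compute and a tool call to move; the robot and the scene stay as the last step left them, time stands still between calls to the robot, and variables do not carry over. Pictures are saved under pics/ and viewed, at most 10 in all, crops included, and the job is handed in when it is done.

Besides the shell and the picture viewer there is one more tool, called after ">>>" in YAML: its name, and indented under it one key for each argument. send_rows: Moves the arm, as the interface text tells. Its arguments: {"type":"object","properties":{"rows":{"type":"array"},"force":{"type":"number"}},"required":["rows"]}

```bash
mkdir -p pics
cat > h.py <<'E'
import numpy as np, cv2
from scipy.spatial.transform import Rotation as R
from workcell import r
def world(name, u, v, d):
    c=r.calibration(name); o=np.array(c["origin"]); q=np.array(c["orientation"],float)
    M=q if q.shape==(3,3) else (R.from_euler('xyz',q).as_matrix() if q.size==3 else None)
    p=np.stack([(u-c["cx"])/c["fx"]*d, -(v-c["cy"])/c["fy"]*d, -d],-1)
    return p@M.T+o
E
python3 - <<'E'
from h import *
print(r.get_obs()); print(r.pinch_z)
for n in ("scene","top"):
    print(r.calibration(n))
    im,d=r.get_image(n); np.savez(n,im=im,d=d)
    cv2.imwrite(f"pics/{n}.png",im[:,:,::-1])
    hsv=cv2.cvtColor(im,cv2.COLOR_RGB2HSV)
    m=(((hsv[...,0]<8)|(hsv[...,0]>172))&(hsv[...,1]>150)&(hsv[...,2]>60)).astype(np.uint8)
    k,l,s,c=cv2.connectedComponentsWithStats(m)
    for i in range(1,k):
        if s[i,4]>20:
            vv,uu=np.where((l==i)&(d>0)); P=world(n,uu,vv,d[vv,uu])
            print(n,s[i],c[i],np.median(P,0),P.min(0),P.max(0))
E
```

```text
{'time': 0.0, 'joint_pos': array([ 1.01986652e+00,  8.79783085e-02,  1.37228725e+00, -3.68518402e-05,
        1.68360190e+00, -1.03088102e-01]), 'qvel': array([-0.00016547, -0.00042554,  0.00066573,  0.00037106, -0.00046271,
        0.0001985 ]), 'joint_efforts': array([-1.18034877e-03, -3.40194798e+01, -3.02421641e+01,  7.18046352e-02,
        3.30724823e-02, -1.85340932e-04]), 'tool_pos': array([0.23787328, 0.49527093, 0.20427472]), 'ee_rot': array([-3.13932616e+00, -1.97657300e-04,  2.69374662e+00]), 'contact_force': array([ 0.32156558, -0.31533816, -1.04489141]), 'ft_torque': array([ 0.01194656, -0.05482727,  0.04339549]), 'finger_force': 0.0, 'finger_gap': 1.0003332990018328}
0.0188
{'fx': 619.0857300753659, 'fy': 619.0857300753659, 'cx': 304.81059795069643, 'cy': 241.71264413541948, 'origin': array([0.45197671, 1.21414518, 0.83190844]), 'orientation': array([ 1.02395408, -0.01598821, -3.0785283 ])}
scene [347 321  17  18 201] [354.89552239 329.65174129] [0.40154062 0.26383771 0.05566728] [0.38498634 0.24161004 0.03673202] [0.41684063 0.27695874 0.06499084]
{'fx': 548.4602315399806, 'fy': 548.4602315399806, 'cx': 318.293439135206, 'cy': 228.7419993530186, 'origin': array([ 0.46674791, -0.01723376,  1.11363252]), 'orientation': array([ 0.03626677, -0.00699963, -1.55758074])}
top [165 272  10  14  75] [169.10666667 278.33333333] [0.40717539 0.2595281  0.06145126] [0.39295609 0.25176358 0.05146745] [0.41836016 0.26904238 0.0668161 ]
top [173 277  11  14  72] [177.40277778 283.41666667] [0.39757546 0.24382068 0.06180509] [0.38383248 0.2339933  0.05261216] [0.40888768 0.25271034 0.06755346]
```

View pics/scene.png

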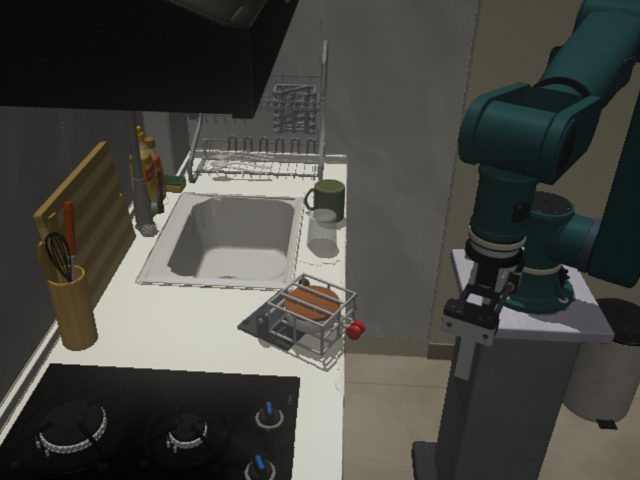

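View pics/top.png

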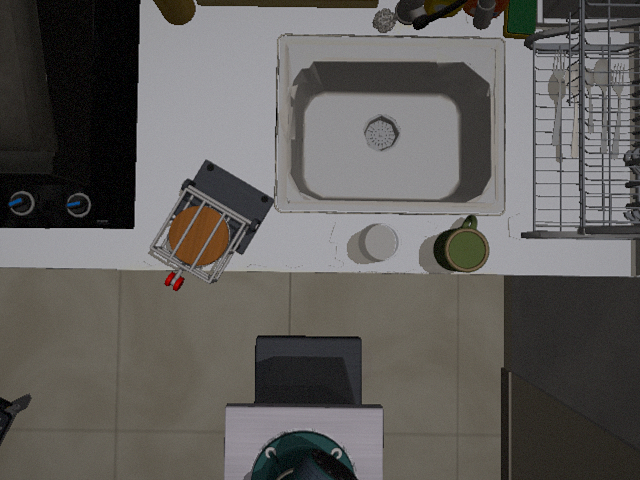

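The scene view shows the frame lying towards the robot, with the red handle at about (355,330). In the top view the handle is at about (173,281), the visible base corners at (208,160) and (273,198), the glass at (379,242) and the mug at (462,246). Next I'll refine the axle direction and handle centre.

Run:
```python
from h import *
z=np.load("top.npz"); im,d=z["im"],z["d"]
def cast(n,u,v,h):
    o=world(n,np.array(u,float),np.array(v,float),0.0*np.array(u)); p=world(n,np.array(u,float),np.array(v,float),1+0.0*np.array(u))
    w=p-o; return o+w*((h-o[...,2])/w[...,2])[...,None]
vv,uu=np.mgrid[150:260,140:285]; vv=vv.ravel();uu=uu.ravel()
dd=d[vv,uu]; P=world("top",uu,vv,dd)
dark=im[vv,uu].max(1)<90
hx=np.array([.402,.252]); g=np.array([.866,-.506]); s=(P[:,:2]-hx)@g
sel=dark&(dd>0)&(P[:,2]<.035)&(P[:,2]>-.01)&(s>.15)
m=np.zeros(d.shape,np.uint8); m[vv[sel],uu[sel]]=1
k,l,st,c=cv2.connectedComponentsWithStats(m); i=1+st[1:,4].argmax()
v2,u2=np.where(l==i); Q=world("top",u2,v2,d[v2,u2]); print(len(Q),np.median(Q[:,2]))
# back edge: furthest points along g per bin along axle; iterate direction
for _ in range(3):
    a=np.array([-g[1],g[0]]); t=(Q[:,:2]-hx)@a; s=(Q[:,:2]-hx)@g
    b=np.round(t/.004).astype(int); E=np.array([Q[b==k,:2][s[b==k].argmax()] for k in np.unique(b)])
    es=(E-hx)@g; E=E[es>np.median(es)-.006]
    L=cv2.fitLine(E.astype(np.float32),cv2.DIST_HUBER,0,.01,.01).ravel(); a=L[:2]*np.sign(L[:2]@a); g=np.array([a[1],-a[0]])
t=(Q[:,:2]-hx)@a
print("axle",a,"radial",g,"yaw axle deg",np.degrees(np.arctan2(a[1],a[0])),"edge s",np.median((E-hx)@g),"t range",t.min(),t.max())
for n in("top","scene"):
    f=np.load(n+".npz");hsv=cv2.cvtColor(f["im"],cv2.COLOR_RGB2HSV)
    mm=((hsv[...,0]<8)|(hsv[...,0]>172))&(hsv[...,1]>150)&(hsv[...,2]>60)
    y,x=np.where(mm); 
    if n=="top": k=(x<200)&(y>260); x,y=x[k],y[k]
    else: k=(y>310)&(y<350)&(x>335); x,y=x[k],y[k]
    box=cv2.minAreaRect(np.c_[x,y].astype(np.float32)); print(n,box,[cast(n,*box[0],h) for h in(.05,.055)])
o=r.get_obs(); M=R.from_euler('xyz',o["ee_rot"]).as_matrix(); print(M)
w=world("scene",*[np.array(q) for q in np.meshgrid([50,150,250],[30,80,105])],np.load("scene.npz")["d"][np.ix_([30,80,105],[50,150,250])]);print(w.round(2).tolist())
```

```text
2432 0.007139149211483953
axle [0.49614352 0.86824054] radial [ 0.86824054 -0.49614352] yaw axle deg 60.25481668314083 edge s 0.2340858992195716 t range -0.08195562898479586 0.08174349139681357
top ((173.20770263671875, 280.7615661621094), (15.256270408630371, 14.512062072753906), 29.744882583618164) [array([0.40118643, 0.25456026, 0.05      ]), array([0.40149463, 0.25328259, 0.055     ])]
scene ((355.2176513671875, 329.3294372558594), (12.907362937927246, 18.439090728759766), 40.601295471191406) [array([0.40027974, 0.25457116, 0.05      ]), array([0.40061032, 0.26070726, 0.055     ])]
[[-9.01408469e-01  4.32968502e-01 -1.02392712e-03]
 [ 4.32969676e-01  9.01406853e-01 -1.71626268e-03]
 [ 1.79887237e-04 -1.99038311e-03 -9.99998003e-01]]
[[[0.65, 0.79, 0.73], [0.58, 0.79, 0.73], [0.52, 0.78, 0.74]], [[0.66, 0.79, 0.7], [0.59, 0.79, 0.7], [0.52, 0.78, 0.7]], [[0.66, 0.79, 0.68], [0.59, 0.79, 0.68], [0.52, 0.79, 0.68]]]
```

>>> send_rows:
  rows:
    - [0.8,-0.4,-0.2,0,0,0,0.82]
    - [0.8,-0.72,-0.36,0,0,0,0]
    - [0.8,-0.72,-0.36,0,0,0,0]
    - [0.8,-0.72,-0.36,0,0,0,0]
    - [0.8,-0.72,-0.36,0,0,0,0]
    - [0.8,-0.72,-0.36,0,0,0,0]
    - [0.8,-0.72,-0.36,0,0,0,0]
    - [0.8,-0.72,-0.36,0.2,0,0,0]
    - [0.8,-0.72,-0.36,0.5,0,0,0]
    - [0.8,-0.72,-0.36,0.6,0,0,0]
    - [0.8,-0.72,-0.36,0.6,0,0,0]
    - [0.8,-0.72,-0.36,0.5,0,0,0]
    - [0.8,-0.4,-0.2,0.2,0,0,0]
    - [0.8,0,0,0,0,0,0]
    - [0.8,0,0,0,0,0,0]
  force: 35

```text
time: 1.35
tool_pos: [0.4008, 0.2526, 0.1269]
ee_rot: [-3.141, -0.001, 2.621]
contact_force: [0.1, -0.2, 0.7]
finger_gap: 0.8
finger_force: 0.0
```

```bash
cat > st.py <<'E'
from h import *
def st():
    o=r.get_obs(); p=o["tool_pos"]; M=R.from_euler('xyz',o["ee_rot"]).as_matrix()
    g=np.array([.86824,-.49614]); a=np.array([.49614,.86824]); H=np.array([.400,.2535])+.172*g
    pp=p+M[:,2]*-.0188; q=pp[:2]-H
    print("t",o["time"],"s",q@g,"axle",q@a,"z-.05",pp[2]-.05,"ang",np.degrees(np.arctan2(pp[2]-.05,-(q@g))),"rad",np.hypot(pp[2]-.05,q@g))
    print(M.round(4).tolist(),o["contact_force"].round(1),o["ft_torque"].round(2),o["finger_gap"],o["finger_force"],o["joint_pos"].round(2))
E
python3 - <<'E'
from st import *
st()
im,d=r.get_image("wrist"); cv2.imwrite("pics/w1.png",im[:,:,::-1])
hsv=cv2.cvtColor(im,cv2.COLOR_RGB2HSV)
y,x=np.where(((hsv[...,0]<8)|(hsv[...,0]>172))&(hsv[...,1]>150)&(hsv[...,2]>60)&(d>0))
P=world("wrist",x,y,d[y,x]); print(len(P),P.mean(0),P.min(0),P.max(0))
g=np.array([.86824,-.49614]); a=np.array([.49614,.86824]); H=np.array([.400,.2535])+.172*g
q=P[:,:2]-H; print("s",np.percentile(q@g,[1,50,99]),"ax",np.percentile(q@a,[1,50,99]))
E
```

```text
t 1.35 s -0.17085041528522857 axle -0.0003526473837513776 z-.05 0.09569447656097309 ang 29.253483739093085 rad 0.19582465944669403
[[-0.8673, 0.4978, -0.0017], [0.4978, 0.8673, -0.0], [0.0015, -0.0009, -1.0]] [ 0.1 -0.2  0.7] [-0.04 -0.01 -0.05] 0.7997228794467329 0.0 [ 0.44 -0.05  1.67  0.    1.53 -0.61]
1209 [0.39931395 0.25633464 0.06117499] [ 0.38324274  0.22308425 -0.18788939] [0.44196526 0.27306178 0.06810439]
s [-0.1853132  -0.17524321 -0.15738752] ax [-0.01158949 -0.00261238  0.0189146 ]
```

View pics/w1.png

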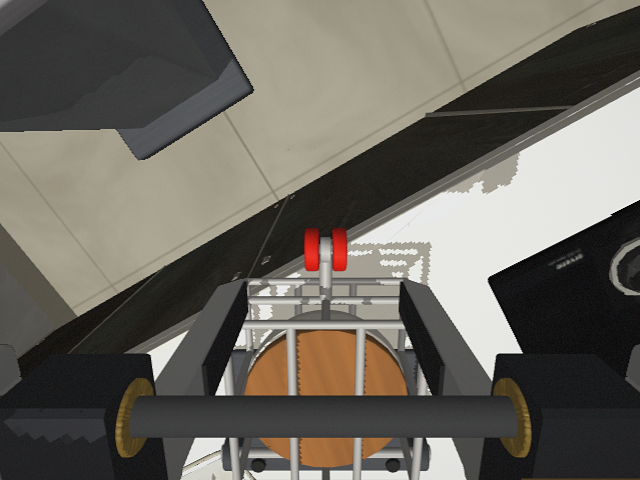

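The wrist view shows the knob as two red discs around the stem at (326,250), centred between the fingers. I'll descend and grip its end faces.

>>> send_rows:
  rows:
    - [0.8,0,0.07,0.3,0,0,0]
    - [0.8,0,0,0.5,0,0,0]
    - [0.8,0,0,0.5,0,0,0]
    - [0.8,0,0,0.5,0,0,0]
    - [0.8,0,0,0.5,0,0,0]
    - [0.8,0,0,0.5,0,0,0]
    - [0.8,0,0,0.3,0,0,0]
    - [0.8,0,0,0.09,0,0,0]
    - [0.8,0,0,0,0,0,0]
    - [0.2,0,0,0,0,0,0]
    - [0.0,0,0,0,0,0,0]
    - [0.0,0,0,0,0,0,0]
    - [0.0,0,0,0,0,0,0]
    - [0.0,0,0,0,0,0,0]
    - [0.0,0,0,0,0,0,0]
    - [0.0,0,0,0,0,0,0]
  force: 35

```text
time: 2.73
tool_pos: [0.4023, 0.2548, 0.0319]
ee_rot: [3.141, 0.0, 2.622]
contact_force: [-0.2, -0.4, -0.2]
finger_gap: 0.339
finger_force: 0.0
```

```bash
python3 -c "
from st import *
st()
# arc plan: 96 steps smooth, tool x=-g
from math import *
N=96
th=[pi*(0.5-0.5*cos(pi*i/N)) for i in range(N+1)]
th=[pi*(i/N-sin(2*pi*i/N)/(2*pi)*0.6) for i in range(N+1)]
X=[.172*cos(t)/.03 for t in th];Z=[-.172*sin(t)/.03 for t in th]
cx=cz=0
for i in range(N):
    dx=round(X[i+1]-X[0]-cx,2);dz=round(Z[i+1]-Z[0]-cz,2);cx+=dx;cz+=dz
    print(f'[0,{dx},0,{dz},0,0,0]',end=',\n' if i%16==15 else ',')
"
```

```text
t 2.7333 s -0.17065827823358565 axle 0.002214639429530804 z-.05 0.0007338635644811922 ang 0.24638140174955062 rad 0.1706598561038395
[[-0.8681, 0.4965, 0.0003], [0.4965, 0.8681, 0.0002], [-0.0002, 0.0003, -1.0]] [-0.2 -0.4 -0.2] [ 0.01 -0.02 -0.03] 0.3391721886858104 0.0 [ 0.45  0.03  1.79  0.    1.33 -0.61]
[0,-0.0,0,-0.08,0,0,0],[0,-0.0,0,-0.07,0,0,0],[0,-0.0,0,-0.08,0,0,0],[0,-0.01,0,-0.08,0,0,0],[0,-0.0,0,-0.07,0,0,0],[0,-0.01,0,-0.09,0,0,0],[0,-0.01,0,-0.08,0,0,0],[0,-0.01,0,-0.09,0,0,0],[0,-0.01,0,-0.09,0,0,0],[0,-0.01,0,-0.1,0,0,0],[0,-0.02,0,-0.1,0,0,0],[0,-0.01,0,-0.1,0,0,0],[0,-0.02,0,-0.11,0,0,0],[0,-0.03,0,-0.11,0,0,0],[0,-0.03,0,-0.12,0,0,0],[0,-0.03,0,-0.12,0,0,0],
[0,-0.03,0,-0.13,0,0,0],[0,-0.05,0,-0.14,0,0,0],[0,-0.04,0,-0.14,0,0,0],[0,-0.06,0,-0.15,0,0,0],[0,-0.06,0,-0.15,0,0,0],[0,-0.06,0,-0.15,0,0,0],[0,-0.08,0,-0.16,0,0,0],[0,-0.08,0,-0.16,0,0,0],[0,-0.09,0,-0.17,0,0,0],[0,-0.11,0,-0.17,0,0,0],[0,-0.11,0,-0.18,0,0,0],[0,-0.12,0,-0.17,0,0,0],[0,-0.13,0,-0.18,0,0,0],[0,-0.15,0,-0.17,0,0,0],[0,-0.15,0,-0.18,0,0,0],[0,-0.17,0,-0.17,0,0,0],
[0,-0.18,0,-0.17,0,0,0],[0,
[... 744 characters left out ...]
.15,0,0.18,0,0,0],[0,-0.15,0,0.17,0,0,0],[0,-0.13,0,0.18,0,0,0],[0,-0.12,0,0.17,0,0,0],[0,-0.11,0,0.18,0,0,0],[0,-0.1,0,0.17,0,0,0],[0,-0.09,0,0.17,0,0,0],[0,-0.09,0,0.16,0,0,0],[0,-0.07,0,0.16,0,0,0],[0,-0.07,0,0.15,0,0,0],[0,-0.06,0,0.15,0,0,0],[0,-0.05,0,0.15,0,0,0],[0,-0.05,0,0.14,0,0,0],[0,-0.04,0,0.14,0,0,0],[0,-0.04,0,0.13,0,0,0],
[0,-0.03,0,0.12,0,0,0],[0,-0.03,0,0.12,0,0,0],[0,-0.02,0,0.11,0,0,0],[0,-0.02,0,0.11,0,0,0],[0,-0.02,0,0.1,0,0,0],[0,-0.02,0,0.1,0,0,0],[0,-0.01,0,0.1,0,0,0],[0,-0.01,0,0.09,0,0,0],[0,-0.01,0,0.09,0,0,0],[0,-0.01,0,0.08,0,0,0],[0,-0.0,0,0.09,0,0,0],[0,-0.01,0,0.07,0,0,0],[0,-0.0,0,0.08,0,0,0],[0,-0.0,0,0.08,0,0,0],[0,-0.01,0,0.07,0,0,0],[0,0.0,0,0.08,0,0,0],
```

>>> send_rows:
  rows:
    - [0,0,0,0,0,0,0]
    - [0,0,0,0,0,0,0]
    - [0,0,0,0,0,0,0]
    - [0,0,0,0,0,0,0]
    - [0,0,0,0,0,0,0]
  force: 35

```text
time: 3.15
tool_pos: [0.4016, 0.2537, 0.0318]
ee_rot: [-3.139, -0.0, 2.622]
contact_force: [-2.5, -4.7, 3.6]
finger_gap: 0.294
finger_force: 35.0
```

Gripped at 0.294, which is 28 mm. I'll start the arc with a first stretch and then check.

>>> send_rows:
  rows:
    - [0,0,0,-0.08,0,0,0]
    - [0,0,0,-0.08,0,0,0]
    - [0,0,0,-0.07,0,0,0]
    - [0,-0.01,0,-0.08,0,0,0]
    - [0,0,0,-0.08,0,0,0]
    - [0,-0.01,0,-0.08,0,0,0]
    - [0,-0.01,0,-0.08,0,0,0]
    - [0,-0.01,0,-0.09,0,0,0]
    - [0,-0.01,0,-0.09,0,0,0]
    - [0,-0.01,0,-0.1,0,0,0]
    - [0,-0.02,0,-0.1,0,0,0]
    - [0,-0.01,0,-0.1,0,0,0]
    - [0,-0.02,0,-0.11,0,0,0]
    - [0,-0.03,0,-0.11,0,0,0]
    - [0,-0.03,0,-0.12,0,0,0]
    - [0,-0.03,0,-0.12,0,0,0]

```text
time: 4.48
tool_pos: [0.4065, 0.2509, 0.0757]
ee_rot: [-3.139, -0.001, 2.622]
contact_force: [-0.5, -4.5, -4.5]
finger_gap: 0.297
finger_force: 35.0
```

```bash
python3 -c "
from st import *
st()"
```

```text
t 4.4833 s -0.16504951554264752 axle 0.001068111740760779 z-.05 0.04451125419876244 ang 15.09271167523286 rad 0.1709461737834734
[[-0.8681, 0.4964, -0.0024], [0.4964, 0.8681, -0.0019], [0.0011, -0.0029, -1.0]] [-0.5 -4.5 -4.5] [-0.85  0.13 -0.01] 0.2972885320584171 34.99912440776825 [ 0.43 -0.01  1.73 -0.    1.42 -0.62]
```

>>> send_rows:
  rows:
    - [0,-0.03,0,-0.13,0,0,0]
    - [0,-0.05,0,-0.14,0,0,0]
    - [0,-0.04,0,-0.14,0,0,0]
    - [0,-0.06,0,-0.15,0,0,0]
    - [0,-0.06,0,-0.15,0,0,0]
    - [0,-0.06,0,-0.15,0,0,0]
    - [0,-0.08,0,-0.16,0,0,0]
    - [0,-0.08,0,-0.16,0,0,0]
    - [0,-0.09,0,-0.17,0,0,0]
    - [0,-0.11,0,-0.17,0,0,0]
    - [0,-0.11,0,-0.18,0,0,0]
    - [0,-0.12,0,-0.17,0,0,0]
    - [0,-0.13,0,-0.18,0,0,0]
    - [0,-0.15,0,-0.17,0,0,0]
    - [0,-0.15,0,-0.18,0,0,0]
    - [0,-0.17,0,-0.17,0,0,0]

```text
time: 5.82
tool_pos: [0.4448, 0.2291, 0.1529]
ee_rot: [-3.138, -0.003, 2.622]
contact_force: [-3.2, -3.6, -3.3]
finger_gap: 0.291
finger_force: 35.0
```

>>> send_rows:
  rows:
    - [0,-0.18,0,-0.17,0,0,0]
    - [0,-0.19,0,-0.17,0,0,0]
    - [0,-0.2,0,-0.16,0,0,0]
    - [0,-0.21,0,-0.16,0,0,0]
    - [0,-0.23,0,-0.14,0,0,0]
    - [0,-0.24,0,-0.14,0,0,0]
    - [0,-0.24,0,-0.13,0,0,0]
    - [0,-0.26,0,-0.12,0,0,0]
    - [0,-0.26,0,-0.11,0,0,0]
    - [0,-0.28,0,-0.1,0,0,0]
    - [0,-0.28,0,-0.08,0,0,0]
    - [0,-0.29,0,-0.07,0,0,0]
    - [0,-0.29,0,-0.05,0,0,0]
    - [0,-0.29,0,-0.04,0,0,0]
    - [0,-0.3,0,-0.03,0,0,0]
    - [0,-0.3,0,0,0,0,0]

```text
time: 7.15
tool_pos: [0.5508, 0.1685, 0.2039]
ee_rot: [-3.139, -0.001, 2.622]
contact_force: [-3.3, -5.1, -0.4]
finger_gap: 0.296
finger_force: 35.0
```

```bash
python3 -c "
from st import *
st()"
```

```text
t 7.15 s 0.0011698438007984615 axle 0.00104812814329191 z-.05 0.17271915884272332 ang 90.38806399938217 rad 0.172723120530681
[[-0.8679, 0.4967, -0.0023], [0.4967, 0.8679, -0.0014], [0.0013, -0.0023, -1.0]] [-3.3 -5.1 -0.4] [-0.97  0.68  0.03] 0.29638122564893354 35.00012755393982 [ 0.2   0.15  1.31 -0.    1.69 -0.85]
```

Straight up, with low forces. I'll continue down the far side.

>>> send_rows:
  rows:
    - [0,-0.3,0,0,0,0,0]
    - [0,-0.3,0,0.03,0,0,0]
    - [0,-0.3,0,0.04,0,0,0]
    - [0,-0.29,0,0.05,0,0,0]
    - [0,-0.29,0,0.07,0,0,0]
    - [0,-0.28,0,0.08,0,0,0]
    - [0,-0.27,0,0.1,0,0,0]
    - [0,-0.27,0,0.11,0,0,0]
    - [0,-0.25,0,0.12,0,0,0]
    - [0,-0.25,0,0.13,0,0,0]
    - [0,-0.24,0,0.14,0,0,0]
    - [0,-0.22,0,0.14,0,0,0]
    - [0,-0.22,0,0.16,0,0,0]
    - [0,-0.2,0,0.16,0,0,0]
    - [0,-0.19,0,0.17,0,0,0]
    - [0,-0.18,0,0.17,0,0,0]

```text
time: 8.48
tool_pos: [0.6569, 0.1078, 0.1532]
ee_rot: [-3.14, -0.0, 2.621]
contact_force: [-3.0, -5.0, -2.0]
finger_gap: 0.294
finger_force: 35.0
```

>>> send_rows:
  rows:
    - [0,-0.17,0,0.17,0,0,0]
    - [0,-0.15,0,0.18,0,0,0]
    - [0,-0.15,0,0.17,0,0,0]
    - [0,-0.13,0,0.18,0,0,0]
    - [0,-0.12,0,0.17,0,0,0]
    - [0,-0.11,0,0.18,0,0,0]
    - [0,-0.1,0,0.17,0,0,0]
    - [0,-0.09,0,0.17,0,0,0]
    - [0,-0.09,0,0.16,0,0,0]
    - [0,-0.07,0,0.16,0,0,0]
    - [0,-0.07,0,0.15,0,0,0]
    - [0,-0.06,0,0.15,0,0,0]
    - [0,-0.05,0,0.15,0,0,0]
    - [0,-0.05,0,0.14,0,0,0]
    - [0,-0.04,0,0.14,0,0,0]
    - [0,-0.04,0,0.13,0,0,0]

```text
time: 9.82
tool_pos: [0.6954, 0.0859, 0.0756]
ee_rot: [-3.14, -0.001, 2.621]
contact_force: [-2.5, -4.3, -2.5]
finger_gap: 0.296
finger_force: 35.0
```

```bash
python3 -c "
from st import *
st()"
```

```text
t 9.8167 s 0.16765594980025278 axle 0.001027925850738047 z-.05 0.04444924990416298 ang 165.15125156354523 rad 0.17344812861621658
[[-0.8678, 0.497, -0.0017], [0.497, 0.8678, -0.0013], [0.0009, -0.002, -1.0]] [-2.5 -4.3 -2.5] [-0.86  0.47  0.09] 0.29588595684462315 34.999603629112244 [ 0.04  0.47  1.15 -0.    1.52 -1.01]
```

>>> send_rows:
  rows:
    - [0,-0.03,0,0.12,0,0,0]
    - [0,-0.03,0,0.12,0,0,0]
    - [0,-0.02,0,0.11,0,0,0]
    - [0,-0.02,0,0.11,0,0,0]
    - [0,-0.02,0,0.1,0,0,0]
    - [0,-0.02,0,0.1,0,0,0]
    - [0,-0.01,0,0.1,0,0,0]
    - [0,-0.01,0,0.09,0,0,0]
    - [0,-0.01,0,0.09,0,0,0]
    - [0,-0.01,0,0.08,0,0,0]
    - [0,0,0,0.08,0,0,0]
    - [0,-0.01,0,0.08,0,0,0]
    - [0,0,0,0.08,0,0,0]
    - [0,0,0,0.08,0,0,0]
    - [0,0,0,0.07,0,0,0]
    - [0,0,0,0.07,0,0,0]
    - [0,0,0,0.03,0,0,0]
    - [0,0,0,0,0,0,0]
    - [0,0,0,0,0,0,0]

```text
time: 11.4
tool_pos: [0.7003, 0.083, 0.0319]
ee_rot: [-3.14, -0.0, 2.622]
contact_force: [-5.2, -4.7, 1.9]
finger_gap: 0.297
finger_force: 35.0
```

```bash
python3 -c "
from st import *
st()"
```

```text
t 11.4 s 0.17333737182778824 axle 0.0010082854276506547 z-.05 0.0007009461618675411 ang 179.76830710303918 rad 0.17333878907413294
[[-0.8678, 0.4969, -0.0011], [0.4969, 0.8678, -0.0014], [0.0003, -0.0017, -1.0]] [-5.2 -4.7  1.9] [-0.91  0.77  0.04] 0.29682209383147057 35.00052273273468 [ 0.04  0.51  1.18 -0.    1.45 -1.01]
```

>>> send_rows:
  rows:
    - [0,0,0,0.04,0,0,0]
    - [0,0,0,0.03,0,0,0]
    - [0,0,0,0,0,0,0]
    - [0,0,0,0,0,0,0]

```text
time: 11.73
tool_pos: [0.7004, 0.083, 0.0319]
ee_rot: [-3.14, 0.0, 2.622]
contact_force: [-7.0, -5.1, 7.3]
finger_gap: 0.294
finger_force: 35.0
```

Hard against the stop, with no further motion. I'll release, opening only as far as needed, then rise.

>>> send_rows:
  rows:
    - [0.4,0,0,0,0,0,0]
    - [0.5,0,0,0,0,0,0]
    - [0.7,0,0,0,0,0,0]
    - [0.7,0,0,0,0,0,0]
    - [0.7,0,0,0,0,0,0]
    - [0.7,0,0,0,0,0,0]
    - [0.7,0,0,0,0,0,0]
    - [0.7,0,0,-0.2,0,0,0]
    - [0.7,0,0,-0.4,0,0,0]
    - [0.7,0,0,-0.6,0,0,0]
    - [0.7,0,0,-0.8,0,0,0]
    - [0.7,0,0,-0.8,0,0,0]
    - [0.7,0,0,-0.8,0,0,0]
    - [0.7,0,0,-0.8,0,0,0]
    - [0.7,0,0,-0.8,0,0,0]
    - [0.7,0,0,-0.4,0,0,0]
    - [0.7,0,0,0,0,0,0]
    - [0.7,0,0,0,0,0,0]

```text
time: 13.23
tool_pos: [0.701, 0.0842, 0.1982]
ee_rot: [3.14, 0.002, 2.622]
contact_force: [0.0, 0.9, -0.5]
finger_gap: 0.698
finger_force: 0.0
```

```bash
python3 -c "
from st import *
st()
im,d=r.get_image('scene'); cv2.imwrite('pics/s2.png',cv2.resize(im[150:390,180:440,::-1],None,fx=2.4,fy=2.4))
im,d=r.get_image('wrist'); cv2.imwrite('pics/w2.png',im[:,:,::-1])
hsv=cv2.cvtColor(im,cv2.COLOR_RGB2HSV)
y,x=np.where(((hsv[...,0]<8)|(hsv[...,0]>172))&(hsv[...,1]>150)&(hsv[...,2]>60)&(d>0))
P=world('wrist',x,y,d[y,x]); print(len(P),np.median(P,0),np.percentile(P,[2,98],0))
"
```

```text
t 13.2333 s 0.17330656303445524 axle 0.002310517218274902 z-.05 0.1670090106232942 ang 136.0601395424657 rad 0.2406806482046016
[[-0.8682, 0.4963, 0.0023], [0.4963, 0.8682, 0.0002], [-0.0019, 0.0013, -1.0]] [ 0.   0.9 -0.5] [ 0.    0.03 -0.05] 0.6981570232185725 0.0 [ 0.04  0.44  0.94  0.    1.75 -1.01]
710 [0.69696193 0.08415126 0.06232347] [[0.68257368 0.06897299 0.05097952]
 [0.71400945 0.0993938  0.06517065]]
```

View pics/s2.png

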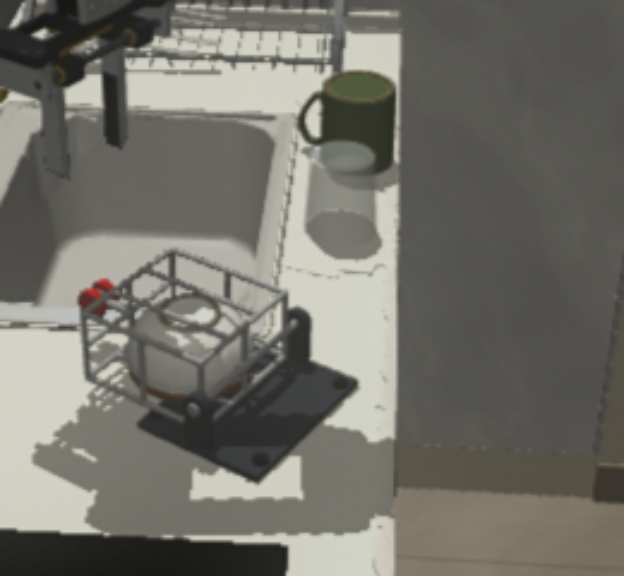

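View pics/w2.png

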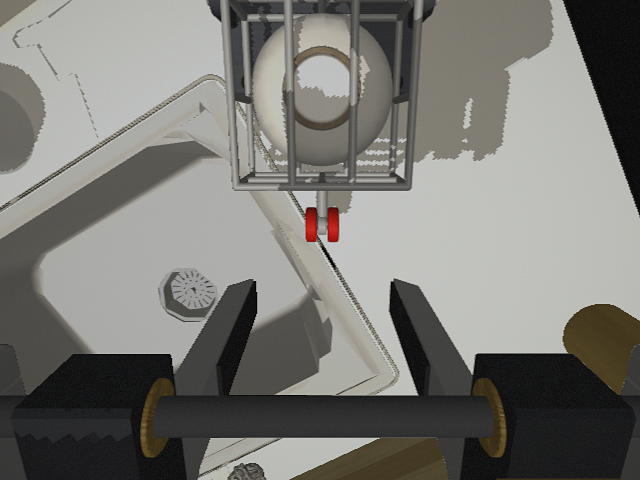

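The frame lies on the far side, with the bowl upside down (foot ring at (325,90) in the wrist view) on the board. The knob is at the expected height, the mug and glass haven't moved, and the gripper is clear.

```bash
python3 -c "
from workcell import r
print(r.close_job())"
```

```text
the job is handed in; nothing more can be done
None
```

The frame lies fully over on its far side with the bowl upside down on the board, the handle is released, the mug and glass look undisturbed in the final picture, and the job was handed in at about 13 s; no verdict came back.

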